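Find the full chocolate tin by feel and hold it up

TASK

Only one of the three closed chocolate tins in the wooden tray is full, and only its weight tells: heft them one at a time from the robot's left to its right, lifting each a few centimetres clear for a moment and setting it back in its own place before taking the next (the last may stay in the hand if it is the heaviest). Then hold the heaviest up, upright and still, its base at least 15 cm above the counter, and finish while holding it, the other two standing in their places. Never tip a tin over, and leave the other things on the counter where they are.

Things in the scene. Friction and masses are not known exactly. Their poses are not given: they have to be found in the camera images.
- tray: fixed wooden tray, 120 (x) x 400 (y) x 18 mm high; origin: centre of its underside, on the counter (z = 0); its y points to the robot's left, turned up to 20 degrees. Three places in a row along y, 130 mm apart: recesses 68 (x) x 98 (y) mm, 6 mm deep, floor 12 mm above the counter. A seated tin has 4 mm play all round, its top 92 mm above the counter; tins are 40 mm apart
- place_left (a point): centre of the floor of the place at the robot's left (tray y = +130 mm), 12 mm above the counter; axes as the tray's
- place_middle (a point): centre of the floor of the middle place, 12 mm above the counter; axes as the tray's
- place_right (a point): centre of the floor of the place at the robot's right (tray y = -130 mm), 12 mm above the counter; axes as the tray's
- tin_a_center (a point): centre (half-way up) of one of three identical-looking closed teal tins with flush brass lids: a smooth rigid box 60 (its x) x 90 (its y) x 80 mm tall (z), starting upright in a place of the tray, x and y along the tray's; nothing stands before or behind it. Which tin stands where changes from run to run. Half-empty ones weigh 140 to 220 g, the full one 375 to 485 g
- tin_b_center (a point): centre (half-way up) of one of three identical-looking closed teal tins with flush brass lids: a smooth rigid box 60 (its x) x 90 (its y) x 80 mm tall (z), starting upright in a place of the tray, x and y along the tray's; nothing stands before or behind it. Which tin stands where changes from run to run. Half-empty ones weigh 140 to 220 g, the full one 375 to 485 g
- tin_c_center (a point): centre (half-way up) of one of three identical-looking closed teal tins with flush brass lids: a smooth rigid box 60 (its x) x 90 (its y) x 80 mm tall (z), starting upright in a place of the tray, x and y along the tray's; nothing stands before or behind it. Which tin stands where changes from run to run. Half-empty ones weigh 140 to 220 g, the full one 375 to 485 g
- card_reader_center (a point): centre of a black card reader lying on the counter, 160 x 78 x 30 mm; leave it alone
- vase_center (a point): centre of a white vase, 80 mm across and 90 mm tall, with flowers up to 140 mm above the counter; leave it alone
- gift_boxes_center (a point): centre of a stack of two flat gift boxes, 90 x 110 x 65 mm in all; leave it alone
Mind the look-alikes: they are no part of the job. Leave any blue or red look-alike of the part that bears tin_b_center alone.

How it is judged (in metres and radians):
On the way, in this order (a step that is already met when the one before it is completed fails the run):
1. the tin of the left place is held at least 18 mm above its seat while the two others stand seated in their places (((height (world z) of tin_a_center above 0.07 m and contact force between the fingers and tin_a above 0.5 N) or (height (world z) of tin_b_center above 0.07 m and contact force between the fingers and tin_b above 0.5 N) or (height (world z) of tin_c_center above 0.07 m and contact force between the fingers and tin_c above 0.5 N)) and distance between any of tin_a_center, tin_b_center, tin_c_center and place_middle below 0.0425 m and distance between any of tin_a_center, tin_b_center, tin_c_center and place_right below 0.0425 m), for 0.3 s.
2. the tin of the middle place is held at least 18 mm above its seat while the two others stand seated in their places (((height (world z) of tin_a_center above 0.07 m and contact force between the fingers and tin_a above 0.5 N) or (height (world z) of tin_b_center above 0.07 m and contact force between the fingers and tin_b above 0.5 N) or (height (world z) of tin_c_center above 0.07 m and contact force between the fingers and tin_c above 0.5 N)) and distance between any of tin_a_center, tin_b_center, tin_c_center and place_left below 0.0425 m and distance between any of tin_a_center, tin_b_center, tin_c_center and place_right below 0.0425 m), for 0.3 s.
3. the tin of the right place is held at least 18 mm above its seat while the two others stand seated in their places (((height (world z) of tin_a_center above 0.07 m and contact force between the fingers and tin_a above 0.5 N) or (height (world z) of tin_b_center above 0.07 m and contact force between the fingers and tin_b above 0.5 N) or (height (world z) of tin_c_center above 0.07 m and contact force between the fingers and tin_c above 0.5 N)) and distance between any of tin_a_center, tin_b_center, tin_c_center and place_left below 0.0425 m and distance between any of tin_a_center, tin_b_center, tin_c_center and place_middle below 0.0425 m), for 0.3 s.
At the end, for the whole second after the job is handed in: The heaviest tin is held by the fingers, upright within 0.4 rad, slower than 0.05 m/s, its centre over 187 mm above the counter; the other two (each pressing on the tray with under 2.9 N, so not the full one) rest untouched, seated in places of the tray ((((height (world z) of tin_a_center above 0.187 m and contact force between the fingers and tin_a above 0.5 N and angle between tin_a_center's own z axis and vertical below 0.4 rad and linear speed of tin_a below 0.05 m/s) and ((distance between tin_b_center and place_left below 0.0425 m or distance between tin_b_center and place_middle below 0.0425 m or distance between tin_b_center and place_right below 0.0425 m) and contact force between tray and tin_b between 0.7 and 2.9 N and contact force between each of the fingers, the arm and tin_b below 0.05 N and linear speed of tin_b below 0.02 m/s) and ((distance between tin_c_center and place_left below 0.0425 m or distance between tin_c_center and place_middle below 0.0425 m or distance between tin_c_center and place_right below 0.0425 m) and contact force between tray and tin_c between 0.7 and 2.9 N and contact force between each of the fingers, the arm and tin_c below 0.05 N and linear speed of tin_c below 0.02 m/s)) or ((height (world z) of tin_b_center above 0.187 m and contact force between the fingers and tin_b above 0.5 N and angle between tin_b_center's own z axis and vertical below 0.4 rad and linear speed of tin_b below 0.05 m/s) and ((distance between tin_a_center and place_left below 0.0425 m or distance between tin_a_center and place_middle below 0.0425 m or distance between tin_a_center and place_right below 0.0425 m) and contact force between tray and tin_a between 0.7 and 2.9 N and contact force between each of the fingers, the arm and tin_a below 0.05 N and linear speed of tin_a below 0.02 m/s) and ((distance between tin_c_center and place_left below 0.0425 m or distance between tin_c_center and place_middle below 0.0425 m or distance between tin_c_center and place_right below 0.0425 m) and contact force between tray and tin_c between 0.7 and 2.9 N and contact force between each of the fingers, the arm and tin_c below 0.05 N and linear speed of tin_c below 0.02 m/s)) or ((height (world z) of tin_c_center above 0.187 m and contact force between the fingers and tin_c above 0.5 N and angle between tin_c_center's own z axis and vertical below 0.4 rad and linear speed of tin_c below 0.05 m/s) and ((distance between tin_a_center and place_left below 0.0425 m or distance between tin_a_center and place_middle below 0.0425 m or distance between tin_a_center and place_right below 0.0425 m) and contact force between tray and tin_a between 0.7 and 2.9 N and contact force between each of the fingers, the arm and tin_a below 0.05 N and linear speed of tin_a below 0.02 m/s) and ((distance between tin_b_center and place_left below 0.0425 m or distance between tin_b_center and place_middle below 0.0425 m or distance between tin_b_center and place_right below 0.0425 m) and contact force between tray and tin_b between 0.7 and 2.9 N and contact force between each of the fingers, the arm and tin_b below 0.05 N and linear speed of tin_b below 0.02 m/s)))); the arm keeps its last pose, push and grip.
It fails at once if a tin is tipped by more than 0.6 rad (angle between any of tin_a_center, tin_b_center, tin_c_center's own z axis and vertical above 0.6 rad).
It fails at once if the card reader, the vase or the gift boxes are moved by more than 30 mm (distance of any of card_reader_center, vase_center, gift_boxes_center from where it was at the start of the episode above 0.03 m).
It also fails if it takes over 66 s, if anything falls off the work surface, if the arm or the gripper's body presses on something with over 40 N, if the wrist force passes 120 N, or if a joint passes its speed limit or range.

ROBOT

A 6-joint arm with a two-finger parallel gripper is mounted at the origin on the work surface. World frame = base frame: x ahead of the robot, y to its left, z up, the work surface at z = 0. Lengths are in mm, angles in degrees, forces in N, time in s.
With the tool pointing down it reaches from about 300 to 875 mm from the base axis. Payload 6.4 kg.
Tool frame: the origin (TCP) lies midway between the tips of the shut fingers; the grasp point (between the pads) lies 19 mm behind it; z points along the fingers, y is the line along which they close (so a half turn about z gives the same grasp; the last joint's range is limited). The gripper opens to 88 mm and grips with 3 to 60 N. Pads are 18 mm wide; open, the fingers measure 123 mm over their backs; the gripper's body (75 mm by 187 mm) begins 45 mm behind the grasp point.
Start: joints at [-82.981, 10.359, 92.074, -0, 77.567, -11.82], TCP at [185.688, -544.207, 214.314] pointing down, gripper open.
Joint ranges: [-171.53, 171.53], [-51.25, 118.39], [17.06, 147.69], [-65.23, 245.23], [0, 150.52], [-178.68, 178.68]. Speed limits (degrees/s): [147.25, 147.25, 172.46, 180, 180, 180].

INTERFACE

Orientations are given as a 3x3 rotation matrix whose columns are the frame's x, y, z axes.
In Python, from bench import readout, snapshot, workorder gives the robot as it stands.
- The arm moves only by the tool apply_moves, never from a script. Its argument "commands" is one flat list of numbers, 7 for each row, row after row: the turn, a rotation vector about the tool's x, y, z in rad, then the shift along the tool's x, y, z in cm, then the closure, from 0 (fully open) to 1 (shut). In form: [wx, wy, wz, dx, dy, dz, hand, wx, wy, wz, dx, dy, dz, hand, ...]. A call has 1 to 12 rows; each row is the pose to reach, as a shift and turn from the pose commanded when the call began, along the tool's axes at that moment; what a row does not reach only later rows make up. A row lasts 1/12 s, in which the tool goes at most 41.7 mm and 7.16 degrees, less where a joint would pass 70% of its speed; a pose out of reach is approached as far as the arm can. A call with a gripper value outside its range is refused whole. The fingers move at their own pace and stop on an object; "grip_force" is the grip in N (left out, the last holds). Time passes only in rows, so rows that repeat a pose let the fingers close. It gives the time, the measured TCP pose, the force, the opening and the grip force at its end, in the units of the state.
- readout.get_obs(): the state, without advancing time (a new reading comes with each control period).
- snapshot(name): name is "side" or "top" or "wrist"; returns a dict with "frame" (400x640x3 uint8, blue, green, red), "fx", "fy", "cx", "cy" (pixels), "xyz" and "rotation" of the camera in the world. Camera axes: x right, y down, z forward; pixel columns grow to the right and rows downward; lengths in mm; the calibration is good to about 2 mm. A picture is of the moment at which its call begins. There is no depth.
- workorder.finish_job(): hands the job in; it is judged then, once.
The state is a dict: "clock": time; "joints": joint angles; "qd": joint speeds; "joint_torque": joint torques, N m; "position": TCP position; "tcp_rot": TCP orientation; "wrist_force": force on the tool from outside, world axes, zero at the start; "moment": the same for the moment, N m; "opening": finger opening in mm; "grasp_force": force on a finger pad.
Only numpy, scipy, OpenCV 4.12 (cv2) and the standard library are available. Lean on these libraries where they do the work, as an engineer would, in place of code of your own. Each camera call takes 0.05 s, during which the arm holds its last target. There are 200 camera calls.

## Working session

There is one attempt and no reset: what is moved stays moved. The work goes in short steps, Python scripts to look and compute and a tool call to move; the robot and the scene stay as the last step left them, time stands still between calls to the robot, and variables do not carry over. Pictures are saved under pics/ and viewed, at most 10 in all, crops included, and the job is handed in when it is done.

Besides the shell and the picture viewer there is one more tool, called after "Request:" as a command line: name --argument value ..., lists and objects as JSON in quotes. apply_moves: Moves the arm, as the interface text tells. Its arguments: {"type":"object","properties":{"commands":{"type":"array","items":{"type":"number"}},"grip_force":{"type":"number"}},"required":["commands"]}

```bash
mkdir -p pics
python3 - <<'E'
from bench import readout, snapshot
import cv2,pickle
o=readout.get_obs()
for k,v in o.items(): print(k,v)
for n in("top","side"):
    s=snapshot(n); cv2.imwrite(f"pics/{n}0.png",s["frame"]); pickle.dump(s,open(f"{n}0.pkl","wb"))
    print(n,s["fx"],s["cx"],s["cy"],s["xyz"],s["rotation"])
E
```

```text
clock 0.0
joints [-8.29818985e+01  1.04006333e+01  9.21306669e+01  1.13671844e-03
  7.75691504e+01 -1.18204866e+01]
qd [-0.01733667  0.01723031 -0.06795041  0.03082195 -0.0363628   0.01736088]
joint_torque [-1.21642206e-03 -4.33884788e+01 -3.41838813e+01  7.01633398e-02
  3.86406190e-02 -1.35070359e-04]
position [ 185.61650561 -543.60534645  213.43090447]
tcp_rot [[ 9.46433424e-01  3.22898956e-01 -1.94981001e-04]
 [ 3.22898794e-01 -9.46431895e-01  1.74242447e-03]
 [ 3.78090804e-04 -1.71204789e-03 -9.99998463e-01]]
wrist_force [-0.41940145  0.11292202  0.15757414]
moment [0.02085848 0.02015352 0.0367396 ]
grasp_force 0.0
opening 88.11033046347676
top 394.5423768983203 316.7663304526294 198.11574397711144 [ 3.82067353e+02 -1.33315297e-02  1.16665189e+03] [[ 0.02146119 -0.99300993  0.11606329]
 [-0.99967979 -0.02287093 -0.01082805]
 [ 0.01340684 -0.11579374 -0.9931828 ]]
side 375.4945065640432 323.06998075246287 194.3948655896829 [155.57600348 820.63550378 662.48295445] [[-0.93349854 -0.18545492  0.30689892]
 [-0.35828813  0.51699778 -0.77739495]
 [-0.01449434 -0.83565529 -0.54906297]]
```

View pics/top0.png

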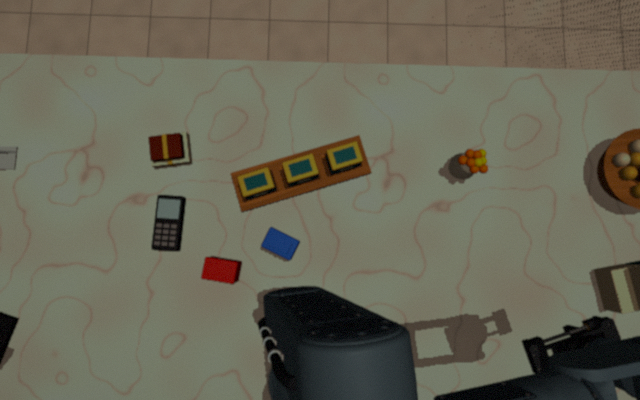

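View pics/side0.png

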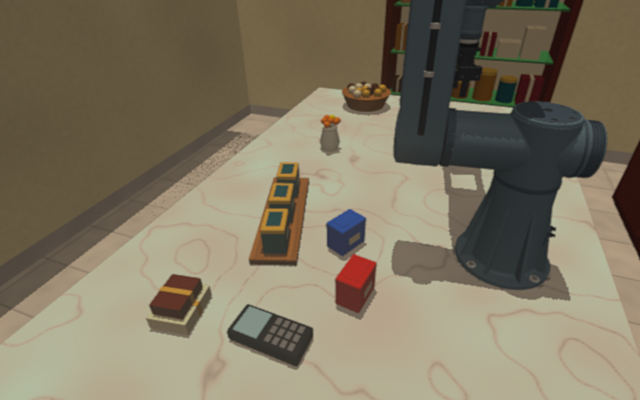

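The top view shows three teal tins with brass lids in the wooden tray at pixels (256,183), (300,168) and (345,154). The blue box (281,244) and red box (221,270) are look-alikes outside the tray. The side view agrees with this. Next I measure the lids and the tray, and make one enlarged crop.

```bash
cat > h.py <<'E'
import numpy as np,cv2
def ray(s,uv,z):
    uv=np.atleast_2d(np.asarray(uv,float)); R=np.array(s["rotation"]);c=np.array(s["xyz"])
    d=np.c_[(uv[:,0]-s["cx"])/s["fx"],(uv[:,1]-s["cy"])/s["fy"],np.ones(len(uv))]@R.T
    return c+d*((z-c[2])/d[:,2])[:,None]
def rect(P):
    (cx,cy),(w,h),a=cv2.minAreaRect(P[:,:2].astype(np.float32))
    b=cv2.boxPoints(((cx,cy),(w,h),a)); e=b[1]-b[0]; f=b[2]-b[1]
    L=e if np.hypot(*e)>np.hypot(*f) else f
    if L[1]<0:L=-L
    return (round(cx,1),round(cy,1)),sorted((round(w,1),round(h,1))),round(float(np.degrees(np.arctan2(-L[0],L[1]))),1)
E
python3 - <<'E'
from h import *
import pickle
for n,roi in(("top",(130,110,260,110)),("side",(240,150,80,120))):
    s=pickle.load(open(n+"0.pkl","rb"));f=s["frame"];hsv=cv2.cvtColor(f,cv2.COLOR_BGR2HSV)
    m0=np.zeros(f.shape[:2],np.uint8)
    x,y,w,h=roi
    if n=="top": x,w=220,160
    m0[y:y+h,x:x+w]=255
    for nm,lo,hi,z in(("brass",(20,130,90),(35,255,255),92),("wood",(5,110,60),(19,255,255),18),("teal",(80,70,30),(105,255,255),92)):
        m=cv2.inRange(hsv,lo,hi)&m0
        cs,_=cv2.findContours(m,cv2.RETR_EXTERNAL,cv2.CHAIN_APPROX_NONE)
        for c in cs:
            if cv2.contourArea(c)<120: continue
            c=c[:,0]
            print(n,nm,c.mean(0).round(),len(c),rect(ray(s,c,z)))
s=pickle.load(open("top0.pkl","rb"))["frame"]
cv2.imwrite("pics/crop.png",cv2.resize(s[120:300,190:400],None,fx=3,fy=3,interpolation=cv2.INTER_CUBIC))
E
```

```text
top brass [255. 181.] 96 ((550.4, 158.4), [58.9, 88.8], 19.2)
top brass [300. 168.] 96 ((591.7, 36.6), [58.8, 89.1], 19.3)
top brass [344. 155.] 95 ((630.3, -85.7), [59.1, 88.6], 18.7)
top wood [300. 173.] 330 ((591.0, 36.3), [120.1, 398.5], 18.2)
top teal [255. 181.] 54 ((550.7, 158.8), [29.9, 53.7], 18.4)
top teal [300. 167.] 53 ((592.3, 36.6), [30.2, 53.4], 19.5)
top teal [345. 155.] 54 ((630.6, -86.1), [29.5, 54.2], 18.4)
side wood [282. 215.] 535 ((608.0, -12.6), [119.2, 512.6], 18.3)
```

View pics/crop.png

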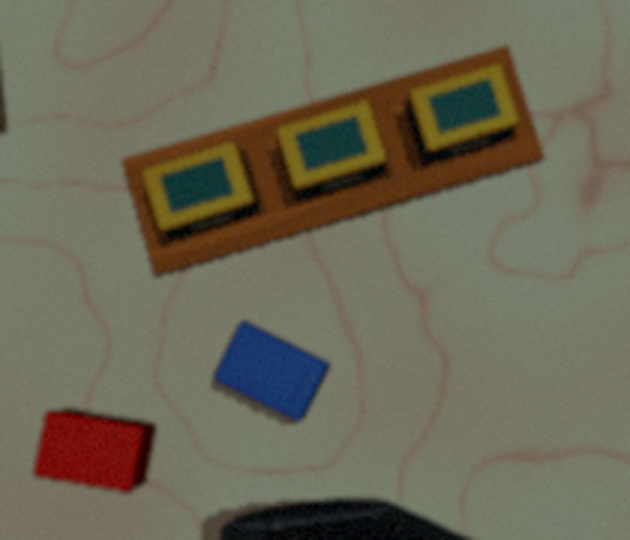

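The lids measure 59 x 89 mm at z = 92, about 128.5 mm apart, and the tray measures 120 x 398.5 mm turned 18.2°. All of this matches the sizes given. The crop confirms that only the three teal tins stand in the tray, with the blue box at crop (270,370) and the red one at (95,450) outside it. Next I work out the moves.

```bash
cat >> h.py <<'E'
from scipy.spatial.transform import Rotation as Ro
YAW=18.2
def go(x,y,z):
    from bench import readout
    o=readout.get_obs(); R=np.array(o["tcp_rot"]); p=np.array(o["position"])
    a=np.radians(YAW); ty=np.array([np.cos(a),np.sin(a),0]); tz=np.array([0,0,-1.])
    best=min(([s*ty] for s in(1,-1)),key=lambda t:Ro.from_matrix(R.T@np.c_[np.cross(t[0],tz),t[0],tz]).magnitude())[0]
    T=np.c_[np.cross(best,tz),best,tz]
    print("t",round(o["clock"],2),"p",p.round(1),"turn",Ro.from_matrix(R.T@T).as_rotvec().round(4),"shift cm",(R.T@(np.array([x,y,z])-p)/10).round(2),"F",np.round(o["wrist_force"],2),"open",round(o["opening"],1),"j",np.round(o["joints"],0))
E
python3 -c "
from h import *
go(550.6,158.6,180)"
```

```text
t 0.1 p [ 185.6 -543.7  213.5] turn [-1.0000e-03 -1.5000e-03 -1.5596e+00] shift cm [ 57.22 -54.67   3.45] F [-0.23 -1.14 -0.32] open 88.4 j [-83.  10.  92.  -0.  78. -12.]
```

Request:
apply_moves --commands '[0, 0, -1.56, 57.2, -54.7, 1, 0, 0, 0, -1.56, 57.2, -54.7, 1, 0, 0, 0, -1.56, 57.2, -54.7, 1, 0, 0, 0, -1.56, 57.2, -54.7, 1, 0, 0, 0, -1.56, 57.2, -54.7, 1, 0, 0, 0, -1.56, 57.2, -54.7, 1, 0, 0, 0, -1.56, 57.2, -54.7, 1, 0, 0, 0, -1.56, 57.2, -54.7, 1, 0, 0, 0, -1.56, 57.2, -54.7, 1, 0, 0, 0, -1.56, 57.2, -54.7, 1, 0, 0, 0, -1.56, 57.2, -54.7, 1, 0, 0, 0, -1.56, 57.2, -54.7, 1, 0]' --grip_force 20

```text
clock: 1.1
position: [416.4, -98.4, 208.0]
tcp_rot: [[-0.261, 0.965, 0.0], [0.965, 0.261, -0.0], [-0.0, 0.0, -1.0]]
wrist_force: [0.7, -0.5, 0.1]
opening: 88.3
grasp_force: 0.0
```

```bash
python3 -c "
from h import *
go(550.6,158.6,180)"
```

```text
t 1.1 p [416.4 -98.4 208. ] turn [ 0.0003  0.0003 -0.0537] shift cm [21.31 19.66  2.8 ] F [ 0.67 -0.52  0.09] open 88.3 j [-29.  -9. 113.  -0.  77. -44.]
```

Request:
apply_moves --commands '[0, 0, -0.03, 18.5, 17, 2, 0, 0, 0, -0.03, 18.5, 17, 2, 0, 0, 0, -0.03, 18.5, 17, 2, 0, 0, 0, -0.03, 18.5, 17, 2, 0, 0, 0, -0.03, 18.5, 17, 2, 0, 0, 0, -0.03, 18.5, 17, 2, 0, 0, 0, -0.03, 18.5, 17, 2, 0, 0, 0, -0.03, 18.5, 17, 2, 0, 0, 0, -0.03, 18.5, 17, 2, 0, 0, 0, -0.03, 18.5, 17, 2, 0]'

```text
clock: 1.93
position: [532.8, 120.8, 187.8]
tcp_rot: [[-0.283, 0.959, -0.001], [0.959, 0.283, -0.0], [-0.0, -0.001, -1.0]]
wrist_force: [-0.3, -0.2, 0.1]
opening: 88.1
grasp_force: 0.0
```

```bash
python3 -c "
from h import *
go(550.6,158.6,43)
from bench import snapshot
import pickle
s=snapshot('wrist');cv2.imwrite('pics/w1.png',s['frame']);pickle.dump(s,open('w1.pkl','wb'))"
```

```text
t 1.93 p [532.8 120.8 187.8] turn [-0.0007  0.0001 -0.0306] shift cm [ 3.12  2.79 14.48] F [-0.29 -0.2   0.07] open 88.1 j [  0.   8.  98.  -0.  74. -16.]
```

View pics/w1.png

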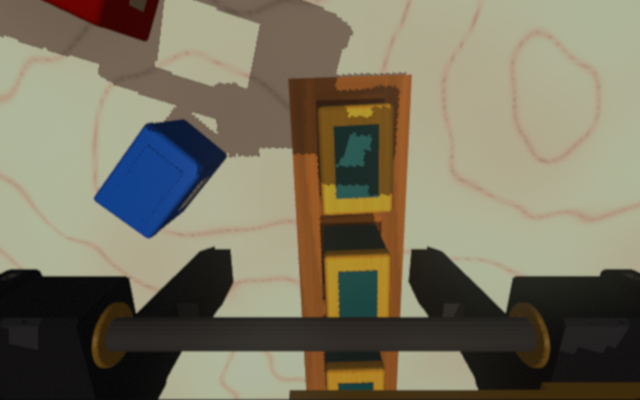

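The wrist view shows the left tin's lid at about (355,160), partly in shadow, with the middle one at (357,290). The blue box is at (160,180), clear of the fingers. I check the lid position from this view as well.

```bash
python3 -c "
from h import *
import pickle
s=pickle.load(open('w1.pkl','rb'));f=s['frame'];hsv=cv2.cvtColor(f,cv2.COLOR_BGR2HSV)
m=cv2.inRange(hsv,(20,130,60),(35,255,255))&0; m=cv2.inRange(hsv,(20,130,50),(35,255,255)); m[230:]=0;m[:,:300]=0;m[:,410:]=0
m=cv2.morphologyEx(m,cv2.MORPH_CLOSE,np.ones((5,5)))
c=max(cv2.findContours(m,0,1)[0],key=cv2.contourArea)[:,0];print(c.min(0),c.max(0),rect(ray(s,c,92)))
q=ray(s,[(320,106),(390,101),(392,211),(322,215)],92);print(q.round(1),q.mean(0))"
```

```text
[324 176] [389 213] ((560.7, 132.7), [32.3, 55.5], -70.8)
[[511.2 192.1  92. ]
 [562.2 211.   92. ]
 [594.9 126.9  92. ]
 [538.4 106.3  92. ]] [551.67228973 159.06019004  92.        ]
```

Request:
apply_moves --commands '[0, 0, -0.03, 3.1, 2.8, 1, 0, 0, 0, -0.03, 3.1, 2.8, 1, 0, 0, 0, -0.03, 3.1, 2.8, 1, 0, 0, 0, -0.03, 3.1, 2.8, 1, 0]'

```text
clock: 2.32
position: [551.0, 158.4, 178.1]
tcp_rot: [[-0.312, 0.95, -0.0], [0.95, 0.312, -0.0], [-0.0, -0.0, -1.0]]
wrist_force: [-0.0, 0.2, 0.3]
opening: 88.1
grasp_force: 0.0
```

```bash
python3 -c "
from h import *
go(550.6,158.6,43)"
```

```text
t 2.32 p [551.  158.4 178.1] turn [-0.0004  0.0003 -0.0006] shift cm [ 0.04 -0.03 13.51] F [-0.01  0.17  0.32] open 88.1 j [  4.  12.  94.  -0.  74. -14.]
```

The wrist view puts the lid centre at (551.7, 159.1), within about 1 mm of the top view's (550.6, 158.6). I descend and grip.

Request:
apply_moves --commands '[0, 0, 0, 0, 0, 4, 0, 0, 0, 0, 0, 0, 8, 0, 0, 0, 0, 0, 0, 11, 0, 0, 0, 0, 0, 0, 13.5, 0, 0, 0, 0, 0, 0, 13.5, 0, 0, 0, 0, 0, 0, 13.5, 1, 0, 0, 0, 0, 0, 13.5, 1, 0, 0, 0, 0, 0, 13.5, 1, 0, 0, 0, 0, 0, 13.5, 1, 0, 0, 0, 0, 0, 13.5, 1, 0, 0, 0, 0, 0, 13.5, 1, 0, 0, 0, 0, 0, 13.5, 1]' --grip_force 25

```text
clock: 3.32
position: [552.4, 159.3, 45.1]
tcp_rot: [[-0.313, 0.95, 0.003], [0.95, 0.313, -0.0], [-0.001, 0.002, -1.0]]
wrist_force: [-2.7, -1.7, 6.5]
opening: 59.9
grasp_force: 24.9
```

```bash
python3 -c "
from h import *
go(550.6,158.6,43)"
```

```text
t 3.32 p [552.4 159.3  45.1] turn [0.0023 0.0011 0.0007] shift cm [-0.01 -0.2   0.21] F [-2.66 -1.69  6.52] open 59.9 j [  4.  22.  99.  -0.  59. -14.]
```

Gripped at 59.9 mm opening. I lift 4.5 cm and weigh it.

Request:
apply_moves --commands '[0, 0, 0, 0, 0, -0.5, 1, 0, 0, 0, 0, 0, -1.5, 1, 0, 0, 0, 0, 0, -2.5, 1, 0, 0, 0, 0, 0, -3.5, 1, 0, 0, 0, 0, 0, -4.5, 1, 0, 0, 0, 0, 0, -4.5, 1, 0, 0, 0, 0, 0, -4.5, 1, 0, 0, 0, 0, 0, -4.5, 1, 0, 0, 0, 0, 0, -4.5, 1, 0, 0, 0, 0, 0, -4.5, 1, 0, 0, 0, 0, 0, -4.5, 1, 0, 0, 0, 0, 0, -4.5, 1]'

```text
clock: 4.32
position: [551.0, 159.4, 87.5]
tcp_rot: [[-0.313, 0.95, -0.001], [0.95, 0.313, -0.0], [0.0, -0.001, -1.0]]
wrist_force: [0.6, -1.0, -3.9]
opening: 60.0
grasp_force: 24.9
```

```bash
cat > w.py <<'E'
from h import *
from bench import readout,snapshot
import pickle
go(0,0,0)
for i in range(5):
    s=snapshot("wrist"); o=readout.get_obs(); print(np.round(o["wrist_force"],2),np.round(o["joint_torque"][1:3],2),o["opening"].round(1),o["grasp_force"])
E
python3 w.py; python3 -c "
from bench import snapshot
import cv2
cv2.imwrite('pics/s1.png',snapshot('side')['frame'][100:300,150:450])"
```

```text
t 4.32 p [551.  159.4  87.5] turn [-0.0008 -0.0002  0.0003] shift cm [  2.08 -57.32   8.8 ] F [ 0.62 -0.97 -3.95] open 60.0 j [  4.  18.  98.   0.  64. -14.]Traceback (most recent call last):
  File "w.py", line 6, in <module>
    s=snapshot("wrist"); o=readout.get_obs(); print(np.round(o["wrist_force"],2),np.round(o["joint_torque"][1:3],2),o["opening"].round(1),o["grasp_force"])
                                                                                                                    ^^^^^^^^^^^^^^^^^^
AttributeError: 'float' object has no attribute 'round'
```

View pics/s1.png

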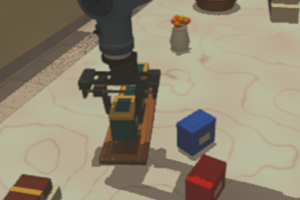

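The side crop shows the left tin held clear of the tray, upright, at (125,120) in the crop. I take more force samples.

```bash
sed -i 's/o\["opening"\].round(1)/round(o["opening"],1)/;s/range(5)/range(8)/' w.py; python3 w.py
```

```text
t 4.42 p [551.2 159.4  87.8] turn [-0.0004 -0.0001  0.0003] shift cm [  2.09 -57.33   8.8 ] F [-0.79 -0.23 -3.68] open 59.9 j [  4.  18.  98.  -0.  64. -14.]
[ 0.24  0.26 -3.79] [-48.18 -31.5 ] 59.8 24.912444774527103
[ 0.14 -0.09 -3.5 ] [-48.18 -31.51] 59.9 24.912456767633557
[ 0.17  0.04 -3.65] [-48.18 -31.52] 59.8 24.91248963866383
[-0.1  -0.24 -3.87] [-48.19 -31.53] 59.8 24.91245460230857
[-0.34 -0.58 -3.75] [-48.19 -31.53] 59.6 24.91248193429783
[ 0.46 -0.52 -4.36] [-48.2  -31.54] 60.3 24.91244966397062
[-0.52  0.36 -4.14] [-48.21 -31.54] 59.7 24.91257016081363
[-0.05 -0.14 -4.12] [-48.21 -31.55] 59.6 24.912506472319365
```

Left weighs about 3.9 N, roughly 400 g, so probably the full one. I lower it back into its place and check before release.

Request:
apply_moves --commands '[0, 0, 0, 0, 0, 1, 1, 0, 0, 0, 0, 0, 2, 1, 0, 0, 0, 0, 0, 3, 1, 0, 0, 0, 0, 0, 3.6, 1, 0, 0, 0, 0, 0, 4, 1, 0, 0, 0, 0, 0, 4.3, 1, 0, 0, 0, 0, 0, 4.5, 1, 0, 0, 0, 0, 0, 4.5, 1, 0, 0, 0, 0, 0, 4.5, 1, 0, 0, 0, 0, 0, 4.5, 1]'

```text
clock: 5.65
position: [550.2, 159.4, 45.0]
tcp_rot: [[-0.313, 0.95, -0.003], [0.95, 0.313, -0.001], [0.0, -0.003, -1.0]]
wrist_force: [-12.4, -1.1, 18.7]
opening: 59.7
grasp_force: 25.0
```

```bash
python3 -c "
from h import *
go(552.4,159.3,45.1)"
```

```text
t 5.65 p [550.2 159.4  45. ] turn [-0.003  -0.0002  0.0012] shift cm [-0.08  0.21 -0.02] F [-12.39  -1.06  18.73] open 59.7 j [  4.  22.  99.  -0.  59. -14.]
```

The height is back at 45.0, the same as at the grip, so the tin is seated. I release, rise and check.

Request:
apply_moves --commands '[0, 0, 0, 0, 0, -0.1, 0.9, 0, 0, 0, 0, 0, -0.1, 0, 0, 0, 0, 0, 0, -0.1, 0, 0, 0, 0, 0, 0, -0.1, 0, 0, 0, 0, 0, 0, -0.1, 0, 0, 0, 0, 0, 0, -3, 0, 0, 0, 0, 0, 0, -6, 0, 0, 0, 0, 0, 0, -9, 0, 0, 0, 0, 0, 0, -9.5, 0, 0, 0, 0, 0, 0, -9.5, 0]'

```text
clock: 6.48
position: [553.4, 159.6, 140.8]
tcp_rot: [[-0.313, 0.95, 0.006], [0.95, 0.313, 0.0], [-0.001, 0.006, -1.0]]
wrist_force: [-0.1, 0.1, 0.2]
opening: 87.8
grasp_force: 0.0
```

```bash
cat > w2.py <<'E'
from h import *
from bench import snapshot,readout
import sys
print(np.round(readout.get_obs()["wrist_force"],2))
a=[float(v) for v in sys.argv[1:]]
go(*a)
s=snapshot("top");f=s["frame"];hsv=cv2.cvtColor(f,cv2.COLOR_BGR2HSV)
m=cv2.inRange(hsv,(20,130,60),(35,255,255)); k=np.zeros_like(m);k[120:220,225:375]=1;m*=k
for c in cv2.findContours(m,0,1)[0]:
    if cv2.contourArea(c)>100: c=c[:,0];print(c.mean(0).round(),rect(ray(s,c,92)))
E
python3 w2.py 591.5 36.6 140
```

```text
[-0.12  0.14  0.21]
t 6.48 p [553.4 159.6 140.8] turn [0.0055 0.0014 0.0003] shift cm [-12.87  -0.23   0.09] F [-0.12  0.14  0.21] open 87.8 j [  4.  15.  96.   0.  69. -14.]
[267. 179.] ((560.2, 127.6), [31.3, 61.6], -80.8)
[300. 168.] ((590.8, 36.7), [61.0, 90.0], 19.1)
[344. 155.] ((628.9, -85.3), [60.8, 90.3], 18.7)
```

Request:
apply_moves --commands '[0, 0, 0, -4, 0, -0.5, 0, 0, 0, 0, -8, 0, -0.5, 0, 0, 0, 0, -12.9, 0, -0.5, 0, 0, 0, 0, -12.9, 0, -0.5, 0, 0, 0, 0, -12.9, 0, -0.5, 0, 0, 0, 0, -12.9, 0, -0.5, 0]'

```text
clock: 7.03
position: [590.4, 37.1, 141.0]
tcp_rot: [[-0.311, 0.95, -0.003], [0.95, 0.311, 0.001], [0.002, -0.003, -1.0]]
wrist_force: [-0.1, 0.5, 0.6]
opening: 88.5
grasp_force: 0.0
```

```bash
python3 w2.py 591.5 36.6 43; python3 -c "
from bench import snapshot
import cv2
cv2.imwrite('pics/s2.png',snapshot('side')['frame'][130:280,220:420])"
```

```text
[-0.1   0.47  0.6 ]
t 7.03 p [590.4  37.1 141. ] turn [-0.003  -0.0021 -0.0012] shift cm [-0.1   0.12  9.8 ] F [-0.1   0.47  0.6 ] open 88.5 j [ -8.  17.  93.   0.  70. -26.]
[344. 155.] ((629.1, -85.2), [60.9, 90.3], 18.7)
```

View pics/s2.png

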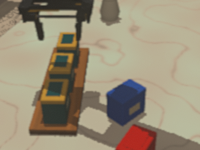

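The side crop shows all three tins standing in the tray, the left one seated at (54,100). Now the middle tin.

Request:
apply_moves --commands '[0, 0, 0, 0, 0, 3.5, 0, 0, 0, 0, 0, 0, 7, 0, 0, 0, 0, 0, 0, 9.6, 0, 0, 0, 0, 0, 0, 9.6, 0, 0, 0, 0, 0, 0, 9.6, 0, 0, 0, 0, 0, 0, 9.6, 1, 0, 0, 0, 0, 0, 9.6, 1, 0, 0, 0, 0, 0, 9.6, 1, 0, 0, 0, 0, 0, 9.6, 1, 0, 0, 0, 0, 0, 9.6, 1, 0, 0, 0, 0, 0, 9.6, 1, 0, 0, 0, 0, 0, 9.6, 1]'

```text
clock: 8.13
position: [592.9, 36.9, 48.5]
tcp_rot: [[-0.313, 0.95, 0.003], [0.95, 0.313, -0.0], [-0.001, 0.003, -1.0]]
wrist_force: [-1.0, 1.4, 6.9]
opening: 60.3
grasp_force: 24.9
```

Request:
apply_moves --commands '[0, 0, 0, 0, 0, -0.5, 1, 0, 0, 0, 0, 0, -1.5, 1, 0, 0, 0, 0, 0, -2.5, 1, 0, 0, 0, 0, 0, -3.5, 1, 0, 0, 0, 0, 0, -4.5, 1, 0, 0, 0, 0, 0, -4.5, 1, 0, 0, 0, 0, 0, -4.5, 1, 0, 0, 0, 0, 0, -4.5, 1, 0, 0, 0, 0, 0, -4.5, 1, 0, 0, 0, 0, 0, -4.5, 1, 0, 0, 0, 0, 0, -4.5, 1, 0, 0, 0, 0, 0, -4.5, 1]'

```text
clock: 9.13
position: [591.3, 36.9, 91.5]
tcp_rot: [[-0.313, 0.95, -0.001], [0.95, 0.313, 0.0], [0.0, -0.001, -1.0]]
wrist_force: [0.9, -1.2, -0.8]
opening: 59.7
grasp_force: 24.9
```

```bash
python3 w.py
```

```text
t 9.13 p [591.3  36.9  91.5] turn [-0.0008 -0.0003  0.0004] shift cm [ 14.98 -57.32   9.2 ] F [ 0.9  -1.18 -0.79] open 59.7 j [ -8.  20.  95.  -0.  65. -26.]
[-0.13  0.39 -1.59] [-48.83 -30.9 ] 60.0 24.948022129246965
[-0.01 -0.   -1.38] [-48.82 -30.91] 59.9 24.948043658514507
[-0.49  0.26 -1.48] [-48.81 -30.91] 59.7 24.947956998366863
[-0.06 -0.18 -1.41] [-48.81 -30.92] 59.6 24.948056032299064
[ 0.18  0.   -2.47] [-48.81 -30.93] 59.6 24.947917790268548
[ 0.97 -0.84 -1.06] [-48.82 -30.94] 60.1 24.94797200197354
[-0.37 -0.23 -1.54] [-48.82 -30.94] 59.8 24.947993730311282
[ 0.49 -0.06 -1.69] [-48.83 -30.95] 59.3 24.948008264182135
```

The middle tin weighs about 1.5 N, so it is half-empty. I set it back.

Request:
apply_moves --commands '[0, 0, 0, 0, 0, 1, 1, 0, 0, 0, 0, 0, 2, 1, 0, 0, 0, 0, 0, 3, 1, 0, 0, 0, 0, 0, 3.6, 1, 0, 0, 0, 0, 0, 4, 1, 0, 0, 0, 0, 0, 4.2, 1, 0, 0, 0, 0, 0, 4.4, 1, 0, 0, 0, 0, 0, 4.4, 1, 0, 0, 0, 0, 0, 4.4, 1, 0, 0, 0, 0, 0, 4.4, 1]'

```text
clock: 10.37
position: [592.0, 36.9, 48.4]
tcp_rot: [[-0.313, 0.95, 0.001], [0.95, 0.313, -0.0], [-0.0, 0.001, -1.0]]
wrist_force: [-1.0, 0.2, 1.3]
opening: 59.7
grasp_force: 25.0
```

```bash
python3 -c "
from h import *
go(592.9,36.9,48.5)"
```

```text
t 10.37 p [592.   36.9  48.4] turn [0.0008 0.0003 0.0003] shift cm [-0.03  0.08 -0.01] F [-1.02  0.15  1.3 ] open 59.7 j [ -8.  24.  96.   0.  60. -26.]
```

Seated again at 48.4. I release, rise and go over to the right tin.

Request:
apply_moves --commands '[0, 0, 0, 0, 0, 0, 0, 0, 0, 0, 0, 0, 0, 0, 0, 0, 0, 0, 0, 0, 0, 0, 0, 0, 0, 0, 0, 0, 0, 0, 0, 0, 0, -3, 0, 0, 0, 0, 0, 0, -6, 0, 0, 0, 0, 0, 0, -9, 0, 0, 0, 0, 0, 0, -9.2, 0, 0, 0, 0, -4, 0, -9.2, 0, 0, 0, 0, -8, 0, -9.2, 0, 0, 0, 0, -12.7, 0, -9.2, 0, 0, 0, 0, -12.7, 0, -9.2, 0]'

```text
clock: 11.37
position: [632.9, -90.0, 140.1]
tcp_rot: [[-0.309, 0.951, 0.002], [0.951, 0.309, -0.003], [-0.003, 0.001, -1.0]]
wrist_force: [-0.3, 0.3, 0.1]
opening: 88.2
grasp_force: 0.0
```

```bash
python3 w2.py 630 -85.5 45
```

```text
[-0.27  0.32  0.05]
t 11.37 p [632.9 -90.  140.1] turn [ 0.001   0.0034 -0.0038] shift cm [ 0.55 -0.15  9.5 ] F [-0.27  0.32  0.05] open 88.2 j [-19.  22.  86.  -0.  72. -37.]
[256. 182.] ((548.8, 157.8), [61.0, 91.3], 18.7)
[290. 168.] ((589.3, 65.7), [43.1, 75.4], 71.8)
```

Request:
apply_moves --commands '[0, 0, 0, 0.2, -0.1, 3.5, 0, 0, 0, 0, 0.2, -0.1, 7, 0, 0, 0, 0, 0.2, -0.1, 9.4, 0, 0, 0, 0, 0.2, -0.1, 9.4, 0, 0, 0, 0, 0.2, -0.1, 9.4, 0, 0, 0, 0, 0.2, -0.1, 9.4, 1, 0, 0, 0, 0.2, -0.1, 9.4, 1, 0, 0, 0, 0.2, -0.1, 9.4, 1, 0, 0, 0, 0.2, -0.1, 9.4, 1, 0, 0, 0, 0.2, -0.1, 9.4, 1, 0, 0, 0, 0.2, -0.1, 9.4, 1, 0, 0, 0, 0.2, -0.1, 9.4, 1]'

```text
clock: 12.42
position: [630.8, -82.3, 47.5]
tcp_rot: [[-0.313, 0.95, 0.002], [0.95, 0.313, -0.001], [-0.001, 0.002, -1.0]]
wrist_force: [-0.3, 1.6, 6.7]
opening: 60.1
grasp_force: 25.0
```

Request:
apply_moves --commands '[0, 0, 0, 0, 0, -0.5, 1, 0, 0, 0, 0, 0, -1.5, 1, 0, 0, 0, 0, 0, -2.5, 1, 0, 0, 0, 0, 0, -3.5, 1, 0, 0, 0, 0, 0, -4.5, 1, 0, 0, 0, 0, 0, -4.5, 1, 0, 0, 0, 0, 0, -4.5, 1, 0, 0, 0, 0, 0, -4.5, 1, 0, 0, 0, 0, 0, -4.5, 1, 0, 0, 0, 0, 0, -4.5, 1, 0, 0, 0, 0, 0, -4.5, 1, 0, 0, 0, 0, 0, -4.5, 1]'

```text
clock: 13.42
position: [629.6, -82.1, 90.6]
tcp_rot: [[-0.313, 0.95, -0.001], [0.95, 0.313, 0.0], [0.0, -0.001, -1.0]]
wrist_force: [-0.1, -0.3, -1.8]
opening: 59.7
grasp_force: 25.0
```

```bash
python3 w.py; python3 w2.py 0 0 0
```

```text
t 13.42 p [629.6 -82.1  90.6] turn [-0.0005 -0.0004  0.0003] shift cm [ 27.48 -57.23   9.1 ] F [-0.14 -0.26 -1.85] open 59.7 j [-18.  25.  88.   0.  67. -36.]
[-0.14 -0.42 -3.01] [-53.78 -31.74] 60.0 24.981747921556234
[-0.28 -0.05 -3.24] [-53.77 -31.75] 60.2 24.98169577214867
[-0.47 -0.24 -1.26] [-53.76 -31.76] 59.8 24.981716978363693
[-0.04  0.42 -1.81] [-53.77 -31.76] 59.7 24.98170569073409
[-0.06 -0.3  -1.92] [-53.77 -31.77] 59.4 24.98181686270982
[ 0.24 -0.84 -1.98] [-53.78 -31.78] 59.9 24.981729704886675
[ 0.24 -0.24 -2.33] [-53.78 -31.79] 59.9 24.981685825623572
[ 0.78 -0.9  -1.85] [-53.79 -31.79] 60.1 24.9817699380219
[ 0.78 -0.9  -1.85]
t 13.82 p [629.8 -82.1  91. ] turn [0.0001 0.     0.0004] shift cm [ 27.5  -57.25   9.1 ] F [ 0.78 -0.9  -1.85] open 60.1 j [-18.  25.  88.  -0.  67. -36.]
[255. 182.] ((548.4, 158.0), [61.0, 91.7], 20.0)
[291. 168.] ((589.2, 64.9), [45.4, 74.8], 69.0)
```

The right tin weighs about 2 N, so it is half-empty too. The left one, at 3.9 N, is clearly the full one. I set the right tin back and return to the left.

Request:
apply_moves --commands '[0, 0, 0, 0, 0, 1, 1, 0, 0, 0, 0, 0, 2, 1, 0, 0, 0, 0, 0, 3, 1, 0, 0, 0, 0, 0, 3.6, 1, 0, 0, 0, 0, 0, 4, 1, 0, 0, 0, 0, 0, 4.2, 1, 0, 0, 0, 0, 0, 4.4, 1, 0, 0, 0, 0, 0, 4.4, 1, 0, 0, 0, 0, 0, 4.4, 1, 0, 0, 0, 0, 0, 4.4, 1]'

```text
clock: 14.7
position: [630.1, -82.2, 47.5]
tcp_rot: [[-0.313, 0.95, 0.001], [0.95, 0.313, -0.0], [-0.0, 0.001, -1.0]]
wrist_force: [-1.3, 0.9, 1.5]
opening: 59.9
grasp_force: 25.0
```

```bash
python3 -c "
from h import *
go(630.8,-82.3,47.5)"
```

```text
t 14.7 p [630.1 -82.2  47.5] turn [0.0006 0.0003 0.0003] shift cm [-0.04  0.07 -0.  ] F [-1.32  0.92  1.5 ] open 59.9 j [-18.  28.  89.   0.  62. -36.]
```

Request:
apply_moves --commands '[0, 0, 0, 0, 0, 0, 0, 0, 0, 0, 0, 0, 0, 0, 0, 0, 0, 0, 0, 0, 0, 0, 0, 0, 0, 0, 0, 0, 0, 0, 0, 0, 0, -3, 0, 0, 0, 0, 0, 0, -6, 0, 0, 0, 0, 0, 0, -9, 0, 0, 0, 0, 0, 0, -9.2, 0, 0, 0, 0, 3, 0, -9.2, 0, 0, 0, 0, 7, 0, -9.2, 0, 0, 0, 0, 11, 0, -9.2, 0, 0, 0, 0, 15, 0, -9.2, 0]'

```text
clock: 15.7
position: [582.1, 61.3, 138.6]
tcp_rot: [[-0.311, 0.95, 0.0], [0.95, 0.311, 0.0], [0.0, 0.0, -1.0]]
wrist_force: [-0.2, 1.3, -0.6]
opening: 88.2
grasp_force: 0.0
```

```bash
python3 -c "
from h import *
go(549.8,158.5,140)"
```

```text
t 15.7 p [582.1  61.3 138.6] turn [ 0.     -0.0001 -0.001 ] shift cm [10.24 -0.04 -0.14] F [-0.23  1.35 -0.63] open 88.2 j [ -6.  16.  94.   0.  70. -24.]
```

Request:
apply_moves --commands '[0, 0, 0, 4, 0, 0, 0, 0, 0, 0, 8, 0, 0, 0, 0, 0, 0, 10.3, 0, 0, 0, 0, 0, 0, 10.3, 0, 0, 0, 0, 0, 0, 10.3, 0, 0, 0, 0, 0, 0, 10.3, 0, 0, 0, 0, 0, 0, 10.3, 0, 0, 0, 0, 0, 0, 10.3, 0, 0, 0]'

```text
clock: 16.37
position: [551.2, 156.8, 138.9]
tcp_rot: [[-0.311, 0.95, 0.0], [0.95, 0.311, -0.0], [-0.0, -0.0, -1.0]]
wrist_force: [-0.0, 0.2, 0.6]
opening: 88.1
grasp_force: 0.0
```

```bash
python3 w2.py 549.8 158.5 45
```

```text
[-0.01  0.2   0.59]
t 16.37 p [551.2 156.8 138.9] turn [-0.      0.0002 -0.0016] shift cm [ 0.21 -0.08  9.39] F [-0.01  0.2   0.59] open 88.1 j [  4.  15.  96.  -0.  69. -14.]
[267. 179.] ((559.8, 128.4), [30.5, 61.0], -74.2)
[300. 168.] ((589.9, 36.5), [60.8, 90.2], 19.1)
[344. 156.] ((628.2, -85.6), [61.0, 90.3], 18.4)
```

The middle and right tins stand in their places. Now I grip the left one and lift it high.

Request:
apply_moves --commands '[0, 0, 0, 0.2, -0.1, 3.5, 0, 0, 0, 0, 0.2, -0.1, 7, 0, 0, 0, 0, 0.2, -0.1, 9.4, 0, 0, 0, 0, 0.2, -0.1, 9.4, 0, 0, 0, 0, 0.2, -0.1, 9.4, 0, 0, 0, 0, 0.2, -0.1, 9.4, 1, 0, 0, 0, 0.2, -0.1, 9.4, 1, 0, 0, 0, 0.2, -0.1, 9.4, 1, 0, 0, 0, 0.2, -0.1, 9.4, 1, 0, 0, 0, 0.2, -0.1, 9.4, 1, 0, 0, 0, 0.2, -0.1, 9.4, 1, 0, 0, 0, 0.2, -0.1, 9.4, 1]'

```text
clock: 17.42
position: [550.6, 160.0, 46.5]
tcp_rot: [[-0.313, 0.95, 0.003], [0.95, 0.313, 0.0], [-0.001, 0.003, -1.0]]
wrist_force: [0.7, 0.3, 6.2]
opening: 60.2
grasp_force: 24.9
```

Request:
apply_moves --commands '[0, 0, 0, 0, 0, -1, 1, 0, 0, 0, 0, 0, -3, 1, 0, 0, 0, 0, 0, -5, 1, 0, 0, 0, 0, 0, -7, 1, 0, 0, 0, 0, 0, -9, 1, 0, 0, 0, 0, 0, -11, 1, 0, 0, 0, 0, 0, -13, 1, 0, 0, 0, 0, 0, -15, 1, 0, 0, 0, 0, 0, -16, 1, 0, 0, 0, 0, 0, -16.5, 1, 0, 0, 0, 0, 0, -17, 1, 0, 0, 0, 0, 0, -17, 1]' --grip_force 30

```text
clock: 18.42
position: [548.8, 159.7, 214.8]
tcp_rot: [[-0.313, 0.95, -0.001], [0.95, 0.313, -0.0], [0.0, -0.001, -1.0]]
wrist_force: [1.5, -0.7, -4.4]
opening: 59.7
grasp_force: 29.9
```

Request:
apply_moves --commands '[0, 0, 0, 0, 0, 0, 1, 0, 0, 0, 0, 0, 0, 1, 0, 0, 0, 0, 0, 0, 1, 0, 0, 0, 0, 0, 0, 1, 0, 0, 0, 0, 0, 0, 1, 0, 0, 0, 0, 0, 0, 1, 0, 0, 0, 0, 0, 0, 1, 0, 0, 0, 0, 0, 0, 1]'

```text
clock: 19.08
position: [549.1, 159.7, 215.0]
tcp_rot: [[-0.313, 0.95, -0.0], [0.95, 0.313, -0.0], [0.0, -0.0, -1.0]]
wrist_force: [-0.0, -0.6, -4.3]
opening: 59.9
grasp_force: 29.9
```

```bash
python3 w.py; python3 -c "
from bench import snapshot
import cv2
cv2.imwrite('pics/s3.png',snapshot('side')['frame'])"
```

```text
t 19.08 p [549.1 159.7 215. ] turn [-0.     -0.      0.0003] shift cm [  1.99 -57.15  21.5 ] F [-0.02 -0.56 -4.29] open 59.9 j [  4.  10.  92.   0.  78. -14.]
[ 0.09 -0.45 -3.73] [-45.15 -36.09] 59.7 29.92408387362957
[ 0.18 -0.   -4.18] [-45.16 -36.1 ] 59.9 29.924039016477764
[-0.39 -0.09 -4.31] [-45.17 -36.11] 59.7 29.924039086326957
[ 0.05 -0.13 -4.19] [-45.18 -36.11] 59.5 29.924100916832685
[-0.01 -0.21 -3.76] [-45.19 -36.11] 59.9 29.923988138325512
[ 0.67 -0.21 -4.6 ] [-45.19 -36.12] 59.8 29.924005712382495
[ 0.16  0.86 -3.65] [-45.19 -36.12] 59.7 29.924074918963015
[-0.47 -0.41 -3.8 ] [-45.2  -36.12] 59.8 29.924140884540975
```

View pics/s3.png

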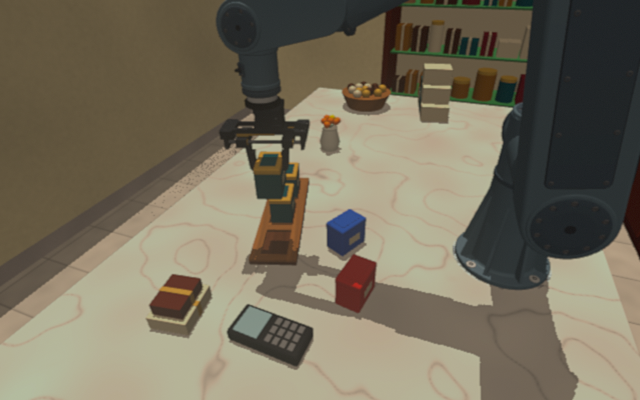

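The side view shows the full tin held upright at (268,175), its centre at about 220 mm. The other two are seated at (285,200) and behind it, and everything else is where it was. I hand in.

```bash
python3 -c "
from bench import workorder
print(workorder.finish_job())"
```

```text
the job is handed in; nothing more can be done
None
```

I hefted all three tins from left to right. The left one is the full one (about 4 N, against 1.5 N and 2 N), and I handed the job in at about 19.5 s with it held upright and still, its base about 18 cm up, and the other two in their places.

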